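# Press the pickle jar's lid home and ease the sprung lever back up

## Task

Seal the pickle jar that stands in the niche's jar press: push the press's spring-loaded lever down until the lid is fully home, then let the lever come back up slowly, under control all the way to its upper stop, and let go; it must not snap back. Leave the jar standing in the press and do not disturb the other things.

Things in the scene. Friction and masses are not known exactly. Their poses are not given: they have to be found in the camera images.
- niche: fixed marble niche, slab 290 (x) x 410 (y) mm, open at front and back, a fixed steel jar press in it. Origin below the jar's place, 20 mm under the slab's top; the slab's thickness varies, so the origin is 0 to 35 mm above the counter. z up, x from its front (robot's side) to its back; some yaw. Hinge pin along y at x = +110, y = 0, z = +172 mm. Side slabs at y = +/-195, x +15 to +135; glass door leaf to z = +330 at x = +128, y = +205 to +385 mm
- shelf_edge (a point): middle of the front edge of the niche's clear glass shelf (410 mm wide, 10 mm thick): niche x = -106, z = +405 mm; the shelf runs from there 246 mm to the back. It hangs over the raised lever, so a gripper pointing straight down does not fit: lean the hand back towards the robot, about 30 to 40 degrees. Same axes as the niche
- lever (a joint): lever angle, rad: 0 = raised, sprung against its stop (sloping up to the front by 0.489); grows as pushed down; 0.489 = level, lid home; end 0.52. The spring always lifts it, almost undamped: let go, it flies up. At the grip it takes 4 N at the top, 7 N at the bottom, 6 N more while the lid moves. Rising faster than 0.8 rad/s (0.2 m/s at the grip) counts as snapping
- lever_grip (a point): centre of the lever's black rubber grip, 245 mm from the hinge pin along the lever: a square bar 24 mm wide (niche y), 24 mm high, 55 mm long along the lever, which ends 20 mm beyond this point; free on both sides. 287 mm above the niche's origin when raised, 172 mm when level. Axes are the niche's when raised and turn with the lever
- jar: loose glass jar, 76 mm wide, 100 mm tall to its mouth, about 0.5 kg, standing on the press's foot (32 mm above the niche's origin) between four low pins, under the lever's round pressing pad (110 mm from the hinge pin). Origin under its centre
- lid (a joint): how far the jar's yellow push-on lid has been pushed down, in m: near 0 = only set on loosely, 0.010 = fully home. It takes about 12 N on the lid, and it stays where it is pushed
- lid_top (a point): centre of the lid's top face, 74 mm wide; 147 mm above the niche's origin when loose, 137 mm when home
- seat (a point): centre of the jar's place on the press's foot, 32 mm above the niche's origin
- bell_cup: brass-look cup, 66 mm wide, 65 mm tall, standing in the niche right of the press; origin under its centre. Bystander
- saucer: white saucer, 110 mm wide, 18 mm tall, lying in the niche left of the press; origin under its centre. Bystander
- dabba: shut round steel masala box, 180 mm wide, 70 mm tall, on the counter to the right; origin under its centre. Bystander
- jar_a: glass jar with yellow lid, 76 mm wide, 105 mm tall, lower of a stack of two at the right; origin under its centre. Bystander
- jar_b: the same kind of jar, standing on jar_a. Bystander
- jar_c: the same kind of jar, lower of the other stack. Bystander
- jar_d: the same kind of jar, standing on jar_c. Bystander
- spoon: metal spoon with a wooden handle, 180 mm long, lying on the counter to the left. Bystander

How it is judged:
On the way, in this order (a step that is already met when the one before it is completed fails the run):
1. the lever is pushed down and the lid is fully home (within 2 mm) (value of joint lid above 0.008 m and value of joint lever above 0.4 rad), for 0.2 s.
2. the lever is back at its upper stop (value of joint lever below 0.04 rad), for 0.2 s.
At the end, for the whole second after the job is handed in: The lid is home within 2 mm of its 10 mm travel, the lever is raised within 0.04 rad of its upper stop, and the jar stands upright (within 0.08 rad) and at rest on its place in the press (within 12 mm) (value of joint lid above 0.008 m and value of joint lever below 0.04 rad and horizontal distance between jar and seat below 0.012 m and angle between jar's own z axis and vertical below 0.08 rad and linear speed of jar below 0.02 m/s); the robot touches nothing.
It fails at once if the lever snaps up: it rises faster than 0.8 rad/s (velocity of joint lever below -0.8 rad/s).
It fails at once if a bystander is moved by more than 30 mm (distance of any of bell_cup, saucer, dabba, jar_a, jar_b, jar_c, jar_d, spoon from where it was at the start of the episode above 0.03 m).
It also fails if it takes over 61 s, if anything falls off the work surface, if the arm or the gripper's body presses on something with over 40 N, if the wrist force passes 120 N, or if a joint passes its speed limit or range.

## Robot

A 6-joint arm with a two-finger parallel gripper is mounted at the origin on the work surface. World frame = base frame: x ahead of the robot, y to its left, z up, the work surface at z = 0. Lengths are in m, angles in rad, forces in N, time in s.
With the tool pointing down it reaches from about 0.15 to 0.775 m from the base axis. Payload 6.1 kg.
Tool frame: the origin (TCP) lies at the very end of the fingers, on their centre line; the grasp point (between the pads) lies 19 mm behind it; z points along the fingers, y is the direction in which the jaws open and shut (so a half turn about z gives the same grasp; the last joint's range is limited). The gripper opens to 85 mm and grips with 20 to 120 N. Pads are 22 mm wide; open, the fingers measure 114 mm over their backs; the gripper's body (76 mm by 85 mm) begins 54 mm behind the grasp point. The pads swing forward as they close: fully open they stand 13 mm farther back than shut.
Start: joints at [-1.126, 0.126, -0.04, 1.405, 0, 1.571], TCP at [0.226, -0.474, 0.231] pointing down, gripper open.
Joint ranges: [-2.72, 2.72], [-0.95, 1.95], [-1.27, 1.35], [-1.78, 2.02], [-1.46, 1.47], [-3.14, 3.14]. Speed limits (rad/s): [2.39, 2.39, 3.01, 3.14, 3.14, 3.14].

## Interface

Orientations are given as a rotation vector (axis times angle).
In Python, from bench import r, gripper_to, planner, imaging, finder, monitor gives the robot as it stands. Calls block until the motion is done:
- r.move_pose(position, orientation): joint-space move of the TCP to a pose.
- r.move_linear(position, frame=None, max_speed=0.15, contact_N=None): straight line of the TCP; frame=None keeps the orientation; max_speed is the mean speed in m/s. With contact_N (N) it stops when the force on the tool has changed by that much, and returns True; else False.
- r.set_joints(angles): joint-space move.
- gripper_to(opening): finger opening in m; the grip force is fixed at half the most; returns when the fingers have stopped.
- r.pause(seconds).
- planner.inverse_kinematics(position, orientation): joint angles nearest the present ones, or None.
- imaging.capture(name): name is "side" or "top"; returns a dict with "image" (420x560x3 uint8, blue, green, red), "mtx" (3x3 intrinsics, pixels), "extrinsics" (4x4, takes a point from camera to world coordinates). Camera axes: x right, y up, looking along -z (the intrinsics and any distortion apply to the point x, -y, -z); pixel columns grow to the right and rows downward; lengths in m; the calibration is good to about 2 mm. A picture is of the moment at which its call begins. There is no depth.
A pose or a line that the arm cannot do raises r.PlanningError and nothing moves.
- r.sign_off(): hands the job in, once; it reports no verdict.
Trained networks look in a picture, given as the dict that the camera call returned (one of the last four; its "shot" number tells which), for a name from the list of things; names that differ only in an ending like _2 or _b are one class to them, and where a whole thing is asked for, a point or a joint stands for the part that bears it (a point fixed in the world has none). Each returns a list of dicts, best first, with "p" (0 to 1); they miss things now and then, are a little off and sometimes report something else, mostly with a low value. They report only what shows in the picture. A call takes as long as a camera call.
- finder.spot_in(label, picture): "rect" ([left, top, right, bottom] in pixels, round what is visible of it).
- finder.regions_of(label, picture): "mask" (420x560 bool, what is visible of it) and "rect" ([left, top, right, bottom] in pixels, round what is visible of it).
Readings, each from a call of its own:
- monitor.get_t(): time.
- monitor.get_q(): joint angles.
- monitor.get_qd(): joint speeds.
- monitor.get_joint_efforts(): joint torques, N m.
- monitor.get_tool_pos(): TCP position.
- monitor.get_eef_rot(): TCP orientation.
- monitor.get_force(): force on the tool from outside, world axes, zero at the start.
- monitor.get_moment(): the same for the moment, N m.
- monitor.get_opening(): finger opening in m.
Only numpy, scipy, OpenCV 4.12 (cv2) and the standard library are available. Lean on these libraries where they do the work, as an engineer would, in place of code of your own. Each camera call takes 0.05 s, during which the arm holds its last target. There are 200 camera calls.

## Working session

There is one attempt and no reset: what is moved stays moved. The work goes in short steps, each a Python script; the robot and the scene stay as the last script left them, time stands still between calls to the robot, and variables do not carry over. Pictures are saved under pics/ and viewed, about 8 in all and at most 12, crops included, and the job is handed in when it is done.

```bash
mkdir -p pics; ls; python3 - <<'E'
from bench import r, gripper_to, planner, imaging, finder, monitor
import cv2, numpy as np
print(monitor.get_t())
for n in ("side","top"):
    p=imaging.capture(n); cv2.imwrite(f"pics/{n}0.png",p["image"])
    print(n,{k:v for k,v in p.items() if k!="image"})
    for l in ("lever_grip","lever","niche","lid_top","jar","bell_cup","saucer","dabba","spoon"):
        try: print(l,[(np.round(d["rect"]),round(d["p"],2)) for d in finder.spot_in(l,p)][:4])
        except Exception as e: print(l,e)
print(monitor.get_t())
E
```

```text
pics
0.0
side {'mtx': array([[501.01082581,   0.        , 278.68759073],
       [  0.        , 501.01082581, 204.15878561],
       [  0.        ,   0.        ,   1.        ]]), 'extrinsics': array([[-0.78491567,  0.32011169, -0.53050533, -0.36677417],
       [-0.6191726 , -0.437131  ,  0.65233564,  1.20761064],
       [-0.02308006,  0.84050282,  0.54131535,  1.21937571],
       [ 0.        ,  0.        ,  0.        ,  1.        ]]), 'shot': 1}
lever_grip [(array([250., 187., 297., 203.]), 0.69), (array([158., 126., 333., 284.]), 0.37)]
lever [(array([251., 187., 293., 199.]), 0.55)]
niche [(array([154., 125., 333., 284.]), 0.71)]
lid_top [(array([261., 206., 280., 224.]), 0.81)]
jar [(array([257., 209., 280., 242.]), 0.87), (array([322., 180., 341., 204.]), 0.86), (array([337., 160., 356., 192.]), 0.86), (array([338., 190., 359., 214.]), 0.73)]
bell_cup [(array([292., 215., 309., 233.]), 0.55), (array([156., 124., 335., 287.]), 0.29)]
saucer [(array([237., 244., 265., 261.]), 0.95)]
dabba [(array([361., 189., 388., 231.]), 0.77), (array([204., 308., 241., 338.]), 0.62)]
spoon [(array
[... 440 characters left out ...]
-01,
         1.39489575e+00],
       [ 0.00000000e+00,  0.00000000e+00,  0.00000000e+00,
         1.00000000e+00]]), 'shot': 2}
lever_grip []
lever [(array([278., 212., 291., 231.]), 0.64)]
niche [(array([166., 104., 381., 257.]), 0.82), (array([275., 212., 289., 232.]), 0.27)]
lid_top []
jar [(array([400., 192., 421., 214.]), 0.71), (array([409., 211., 444., 236.]), 0.66), (array([408., 179., 441., 210.]), 0.62), (array([396., 219., 421., 244.]), 0.52)]
bell_cup [(array([311., 217., 330., 234.]), 0.63), (array([278., 210., 288., 230.]), 0.18)]
saucer [(array([237., 204., 271., 220.]), 0.58)]
dabba [(array([397., 250., 451., 302.]), 0.93)]
spoon [(array([155., 229., 171., 282.]), 0.86)]
1.0
```

```bash
python3 - <<'E'
import cv2
s=cv2.imread("pics/side0.png")[115:295,150:400]; cv2.imwrite("pics/side0c.png",cv2.resize(s,None,fx=3.2,fy=3.2,interpolation=cv2.INTER_CUBIC))
s=cv2.imread("pics/top0.png")[95:315,150:460]; cv2.imwrite("pics/top0c.png",cv2.resize(s,None,fx=2.5,fy=2.5,interpolation=cv2.INTER_CUBIC))
E
```

```text
(no output)
```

View pics/side0c.png

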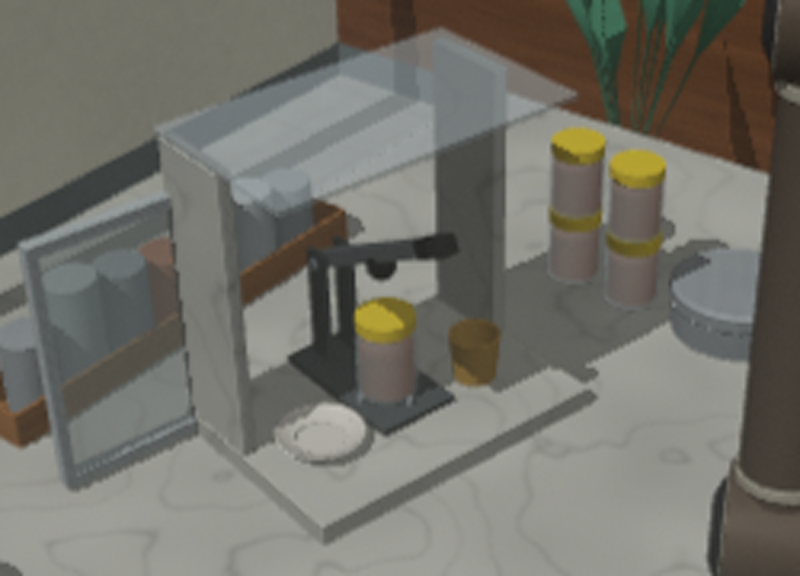

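View pics/top0c.png

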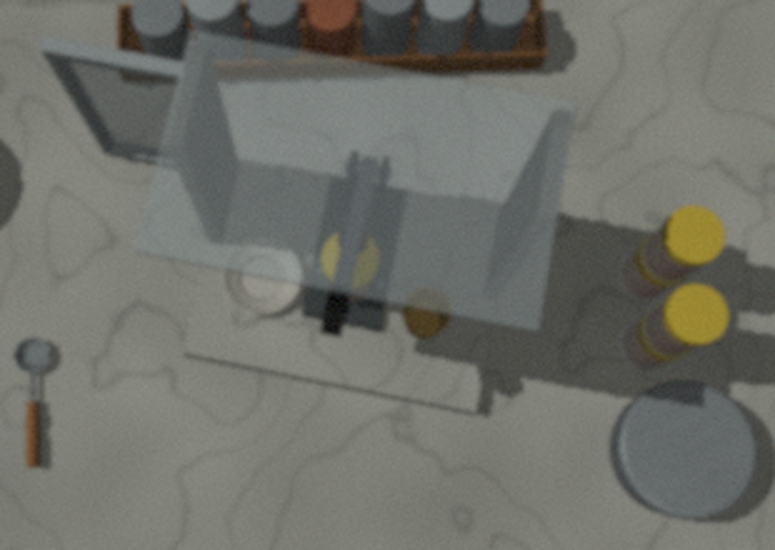

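Side crop: raised lever with the black grip at (436,246), glass shelf quad above it, jar with loose lid under the pad. The top crop shows the same, grip at (336,313), shelf front edge from (135,250) to (538,330). I'll fit the niche pose to the keypoints in both views.

```bash
cat > fit.py <<'E'
import numpy as np
from bench import imaging
from scipy.optimize import least_squares
P={n:imaging.capture(n) for n in("side","top")}
def proj(n,w):
    E=P[n]["extrinsics"]; c=E[:3,:3].T@(np.asarray(w)-E[:3,3]); q=P[n]["mtx"]@[c[0],-c[1],-c[2]]; return q[:2]/q[2]
S=lambda u,v:(u/3.2+150,v/3.2+115)
T=lambda u,v:(u/2.5+150,v/2.5+95)
obs=[("side",S(436,246),(-106.3,0,287),1),("top",T(336,313),(-106.3,0,287),1),
("side",S(300,207),(-106,205,405),1),("side",S(577,97),(-106,-205,405),1),("side",S(160,130),(140,205,405),1),("side",S(440,30),(140,-205,405),1),
("top",T(135,250),(-106,205,405),1),("top",T(538,330),(-106,-205,405),1),("top",T(573,107),(140,-205,405),1),("top",T(195,33),(140,205,405),1),
("side",S(325,528),(None,205,20),1),("side",S(596,394),(None,-205,20),1),("top",T(185,354),(None,205,20),1),("top",T(482,411),(None,-205,20),1),
("side",S(385,311),(0,0,147),1)]
def W(p,l):
    x=p[4]*1e3 if l[0] is None else l[0]; c,s=np.cos(p[3]),np.sin(p[3]); l=np.array([x,l[1],l[2]])/1e3
    return np.array([p[0]+c*l[0]-s*l[1],p[1]+s*l[0]+c*l[1],p[2]+l[2]])
f=lambda p:np.concatenate([w*(proj(n,W(p,l))-o) for n,o,l,w in obs])
if __name__=="__main__":
    s=least_squares(f,[.5,0,.02,-.17,-.15],loss="soft_l1")
    print(np.round(s.x,4)); e=f(s.x).reshape(-1,2)
    for o,k in zip(obs,e): print(o[0],o[2],np.round(k,1))
    print("grip",W(s.x,(-106.3,0,287)))
    # free grip triangulation
    g=least_squares(lambda w:np.r_[proj("side",w)-obs[0][1],proj("top",w)-obs[1][1]],[.4,0,.3]); print(g.x,g.fun)
    np.save("niche.npy",s.x)
E
python3 fit.py
```

```text
[ 0.6707 -0.0178  0.0028 -0.2331 -0.1483]
side (-106.3, 0, 287) [1.4 0.3]
top (-106.3, 0, 287) [0.1 0.5]
side (-106, 205, 405) [-6.   2.8]
side (-106, -205, 405) [0.5 0. ]
side (140, 205, 405) [-1.5  0.2]
side (140, -205, 405) [0.5 0.3]
top (-106, 205, 405) [1.1 0.4]
top (-106, -205, 405) [0.7 0.1]
top (140, -205, 405) [ 1.3 -1.6]
top (140, 205, 405) [-0.7 -0.7]
side (None, 205, 20) [ 0.1 -0.1]
side (None, -205, 20) [-1.4 -2.2]
top (None, 205, 20) [-0.8 -0.1]
top (None, -205, 20) [-1.7  0.9]
side (0, 0, 147) [0.3 0.1]
grip [0.56728789 0.00674425 0.28984056]
[0.56991462 0.00779904 0.2901488 ] [ 0.62063542  0.11350183 -0.27177068 -0.41252969]
```

```bash
cat > lev.py <<'E'
import numpy as np
from scipy.spatial.transform import Rotation as R
from bench import r, gripper_to, planner, imaging, finder, monitor
N=np.load("niche.npy"); L0=np.deg2rad(38); K=1.0; FLIP=0
def w(l): 
    c,s=np.cos(N[3]),np.sin(N[3]); return np.array([N[0]+c*l[0]-s*l[1],N[1]+s*l[0]+c*l[1],N[2]+l[2]])
def pose(th,back=0.,rad=.245,k=None,dz=0.):
    """TCP pose with grasp point on the grip at lever angle th, drawn back along the tool by back"""
    a=.489-th; lean=L0+(K if k is None else k)*th
    g=w((.110-rad*np.cos(a),0,.172+rad*np.sin(a)+dz))
    z=R.from_euler("z",N[3]).apply([np.sin(lean),0,-np.cos(lean)])
    y=R.from_euler("z",N[3]).apply([0,1,0])*(-1 if FLIP else 1)
    M=np.c_[np.cross(y,z),y,z]
    return g+z*(.019-back), R.from_matrix(M).as_rotvec()
E
python3 - <<'E'
import lev; from lev import *
print(monitor.get_eef_rot())
for F in (0,1):
  lev.FLIP=F
  for th,b in ((0,.12),(0,0),(.15,0),(.3,0),(.5,0)):
    for k in (0,.5,1):
        q=planner.inverse_kinematics(*pose(th,b,k=k)); print(F,th,b,k,np.round(pose(th,b,k=k)[0],3),None if q is None else np.round(q,2))
E
```

```text
[-3.06419313e+00 -6.92898816e-01 -2.10649355e-05]
0 0 0.12 0 [0.507 0.021 0.37 ] [ 0.19 -0.39 -0.37  0.97 -0.26  0.34]
0 0 0.12 0.5 [0.507 0.021 0.37 ] [ 0.19 -0.39 -0.37  0.97 -0.26  0.34]
0 0 0.12 1 [0.507 0.021 0.37 ] [ 0.19 -0.39 -0.37  0.97 -0.26  0.34]
0 0 0 0 [0.579 0.004 0.275] [ 0.11 -0.27 -0.51  0.7  -0.21  0.28]
0 0 0 0.5 [0.579 0.004 0.275] [ 0.11 -0.27 -0.51  0.7  -0.21  0.28]
0 0 0 1 [0.579 0.004 0.275] [ 0.11 -0.27 -0.51  0.7  -0.21  0.28]
0 0.15 0 0 [0.564 0.007 0.241] [ 0.13 -0.29 -0.59  0.64 -0.22  0.29]
0 0.15 0 0.5 [0.565 0.007 0.242] [ 0.14 -0.33 -0.66  0.54 -0.25  0.28]
0 0.15 0 1 [0.566 0.007 0.243] [ 0.16 -0.37 -0.73  0.43 -0.28  0.28]
0 0.3 0 0 [0.555 0.01  0.206] [ 0.14 -0.29 -0.67  0.56 -0.22  0.3 ]
0 0.3 0 0.5 [0.557 0.009 0.208] [ 0.17 -0.37 -0.81  0.35 -0.29  0.28]
0 0.3 0 1 [0.559 0.009 0.21 ] [ 0.2  -0.42 -0.95  0.12 -0.35  0.26]
0 0.5 0 0 [0.551 0.011 0.157] [ 0.14 -0.28 -0.77  0.45 -0.23  0.3 ]
0 0.5 0 0.5 [0.554 0.01  0.161] [ 0.19 -0.37 -1.    0.07 -0.33  0.27]
0 0.5 0 1 [0.556 0.009 0.165] [ 0.24 -0.35 -1.23 -0.43 -0.43  0.2 ]
1 0 0.12 0 [0.507 0.
[... 309 characters left out ...]
 -0.21 -2.86]
1 0 0 1 [0.579 0.004 0.275] [ 0.11 -0.27 -0.51  0.7  -0.21 -2.86]
1 0.15 0 0 [0.564 0.007 0.241] [ 0.13 -0.29 -0.59  0.64 -0.22 -2.85]
1 0.15 0 0.5 [0.565 0.007 0.242] [ 0.14 -0.33 -0.66  0.54 -0.25 -2.86]
1 0.15 0 1 [0.566 0.007 0.243] [ 0.16 -0.37 -0.73  0.43 -0.28 -2.87]
1 0.3 0 0 [0.555 0.01  0.206] [ 0.14 -0.29 -0.67  0.56 -0.22 -2.85]
1 0.3 0 0.5 [0.557 0.009 0.208] [ 0.17 -0.37 -0.81  0.35 -0.29 -2.86]
1 0.3 0 1 [0.559 0.009 0.21 ] [ 0.2  -0.42 -0.95  0.12 -0.35 -2.88]
1 0.5 0 0 [0.551 0.011 0.157] [ 0.14 -0.28 -0.77  0.45 -0.23 -2.84]
1 0.5 0 0.5 [0.554 0.01  0.161] [ 0.19 -0.37 -1.    0.07 -0.33 -2.87]
1 0.5 0 1 [0.556 0.009 0.165] [ 0.24 -0.35 -1.23 -0.43 -0.43 -2.94]
```

```bash
sed -i 's/K=1.0/K=0.6/' lev.py; python3 - <<'E'
from lev import *
import cv2
r.move_pose(*pose(0,.12)); gripper_to(.085); r.pause(.2)
print(monitor.get_t(),monitor.get_tool_pos(),monitor.get_opening(),monitor.get_force())
a=imaging.capture("side"); b=imaging.capture("top")
cv2.imwrite("pics/pre.png",np.hstack([cv2.resize(a["image"][125:265,220:340],(480,560),interpolation=2),cv2.resize(b["image"][160:265,240:300],(320,560),interpolation=2)]))
for p in (a,b):
  for l in("lever_grip","lever"): print(l,[(np.round(d["rect"]),round(d["p"],2)) for d in finder.spot_in(l,p)][:3])
E
```

```text
3.6083 [0.50686564 0.0208949  0.36943995] 0.08527884642296081 [-0.59888544 -0.01439231  0.17856757]
lever_grip [(array([250., 190., 296., 201.]), 0.62)]
lever []
lever_grip []
lever [(array([278., 211., 288., 231.]), 0.72)]
```

View pics/pre.png

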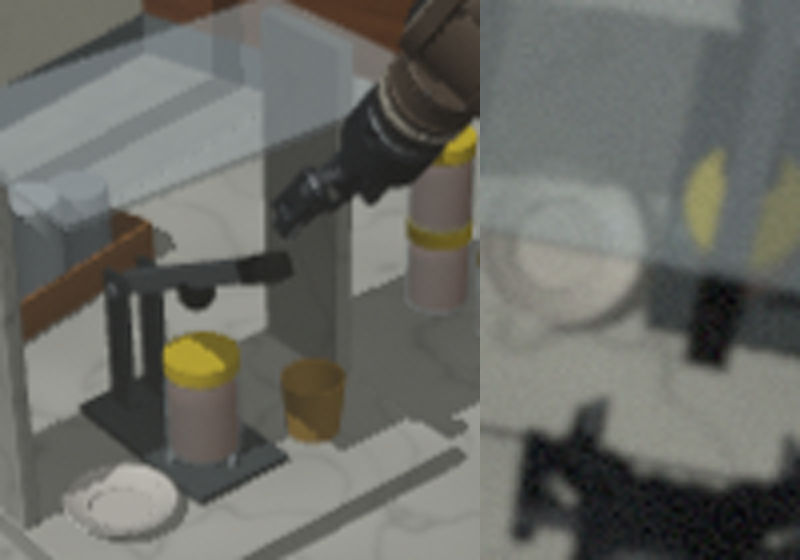

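Side: the open fingers stand above and in front of the grip, lined up; top: the grip (715,320) lies between the fingers. Moving in with a contact guard.

```bash
python3 - <<'E'
from lev import *
import cv2
p,o=pose(0,0)
print("contact",r.move_linear(p,o,max_speed=.06,contact_N=5)); print(monitor.get_tool_pos()-p,monitor.get_force())
b=imaging.capture("top");a=imaging.capture("side")
cv2.imwrite("pics/in.png",np.hstack([cv2.resize(a["image"][150:255,240:330],(480,560),interpolation=2),cv2.resize(b["image"][180:250,262:302],(320,560),interpolation=2)]))
print(monitor.get_t())
E
```

```text
contact False
[1.51573438e-05 3.57537922e-05 3.83786419e-04] [ 0.5681177  -0.72174989 -0.10663717]
6.1583
```

View pics/in.png

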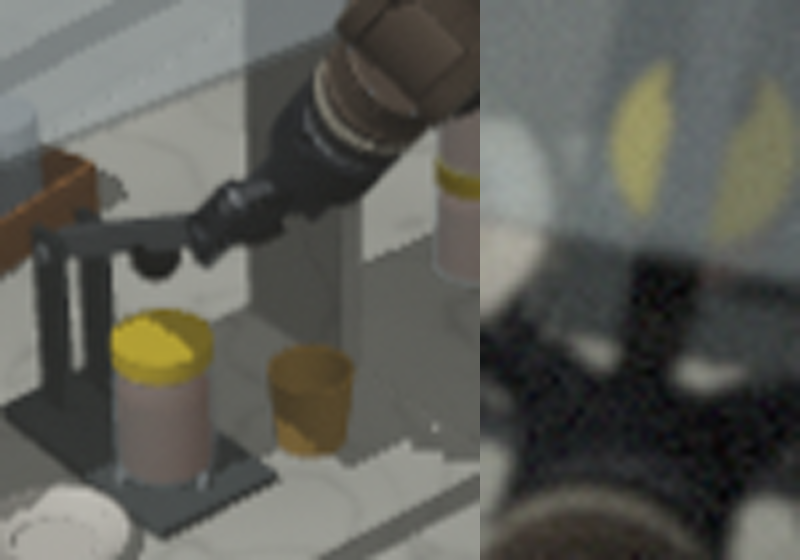

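The fingers straddle the grip symmetrically (top: bar at x≈660, gaps left ≈595 and right ≈705). Closing.

```bash
python3 - <<'E'
from lev import *
gripper_to(.030); print(monitor.get_opening(),monitor.get_force())
gripper_to(.020); r.pause(.2); print(monitor.get_opening(),monitor.get_force(),monitor.get_moment(),monitor.get_t())
E
```

```text
0.03009866358268394 [-0.22974251  5.24383134 -0.32564301]
0.023418308162051565 [-0.50106052 20.29710392  1.13800852] [2.46340135 0.57895384 1.4574163 ] 7.15
```

```bash
python3 - <<'E'
from lev import *
yd=R.from_euler("z",N[3]).apply([0,1,0]); p,o=pose(0); off=0
for i in range(5):
    F=monitor.get_force()@yd
    if abs(F)<4: break
    off+=.0015*np.sign(F); r.move_linear(p+off*yd,o,max_speed=.02); r.pause(.15); print(off,np.round(monitor.get_force(),1),np.round(monitor.get_moment(),2))
N[:2]+=off*yd[:2]; np.save("niche.npy",N); print(monitor.get_opening(),monitor.get_t())
E
```

```text
0.0015 [-2.9 13.7  2.3] [1.79 0.74 1.04]
0.003 [-4.3  6.9  3.4] [1.13 0.83 0.62]
0.0045000000000000005 [-6.3  0.9  4.2] [0.52 1.02 0.27]
0.0230350207839348 8.35
```

```bash
python3 - <<'E'
from lev import *
import cv2
for th in np.r_[np.arange(.05,.46,.05),.475,.495]:
    r.move_linear(*pose(th),max_speed=.04)
    F=monitor.get_force(); print(round(th,3),np.round(F,1),np.round(monitor.get_moment(),2),round(monitor.get_opening(),4))
    if np.linalg.norm(F)>55: print("STOP"); break
r.pause(.3); print(monitor.get_t(),monitor.get_force(),monitor.get_tool_pos()-pose(th)[0])
b=imaging.capture("top");a=imaging.capture("side")
cv2.imwrite("pics/dn.png",np.hstack([cv2.resize(a["image"][150:255,240:330],(480,560),interpolation=2),cv2.resize(b["image"][180:250,262:302],(320,560),interpolation=2)]))
E
```

```text
0.05 [-2.7 -0.1  6.3] [0.12 0.18 0.02] 0.0234
0.1 [-1.5  0.6  6.6] [-0.1  -0.03 -0.17] 0.023
0.15 [-1.8  1.   6.3] [-0.15 -0.16 -0.14] 0.0234
0.2 [-2.3 -1.   6.2] [-0.25 -0.33 -0.16] 0.0234
0.25 [-2.   0.2  7.2] [-0.27 -0.4  -0.16] 0.0234
0.3 [-3.6 -0.7  7.9] [-0.33 -0.57 -0.18] 0.0233
0.35 [-2.9 -0.1  8.2] [-0.39 -0.65 -0.21] 0.0232
0.4 [-3.5 -1.2  8.3] [-0.45 -0.73 -0.23] 0.0237
0.45 [-4.5 -0.3  9.7] [-0.55 -0.74 -0.29] 0.0236
0.475 [-7.9 -0.4 11.1] [-0.55 -0.9  -0.35] 0.0235
0.495 [-7.2 -0.9 12.3] [-0.59 -0.99 -0.34] 0.0233
13.1917 [-8.16449111 -1.89198309 11.70369502] [ 0.00223264 -0.00024366  0.00511097]
```

View pics/dn.png

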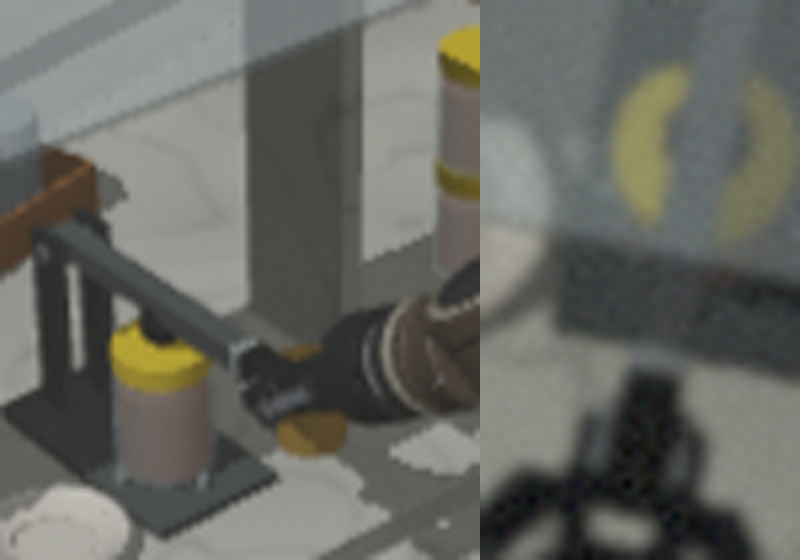

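Side: lever nearly level with the pad on the lid; the lid is partly in (the arm sags back by 5 mm). I'll press on until the force rises at the end of travel.

```bash
cat >> lev.py <<'E'
def actual(th):
    """lever angle from the measured tool pose"""
    M=R.from_rotvec(monitor.get_eef_rot()).as_matrix(); g=monitor.get_tool_pos()-.019*M[:,2]
    u=np.array([np.cos(N[3]),np.sin(N[3])]); h=w((.110,0,.172))
    return .489-np.arctan2(g[2]-h[2],(h-g)[:2]@u), np.hypot(g[2]-h[2],(h-g)[:2]@u)
E
python3 - <<'E'
from lev import *
import cv2
for th in np.arange(.505,.60,.01):
    r.move_linear(*pose(th),max_speed=.03); r.pause(.1)
    F=monitor.get_force(); print(round(th,3),np.round(F,1),np.round(actual(th),4))
    if F[2]>26: break
r.pause(.4); print(monitor.get_t(),monitor.get_force(),actual(th),th)
open("th","w").write(str(th))
a=imaging.capture("side")
cv2.imwrite("pics/dn2.png",cv2.resize(a["image"][185:255,240:330],(720,560),interpolation=2))
E
```

```text
0.505 [-9.2 -0.7 13.1] [0.4842 0.2428]
0.515 [-18.6   1.5  20.3] [0.491  0.2427]
0.525 [-36.6   2.2  31.8] [0.4952 0.2426]
14.7417 [-36.29589315   2.19272469  31.74921908] (np.float64(0.4952362185291553), np.float64(0.24260226196370635)) 0.525
```

View pics/dn2.png

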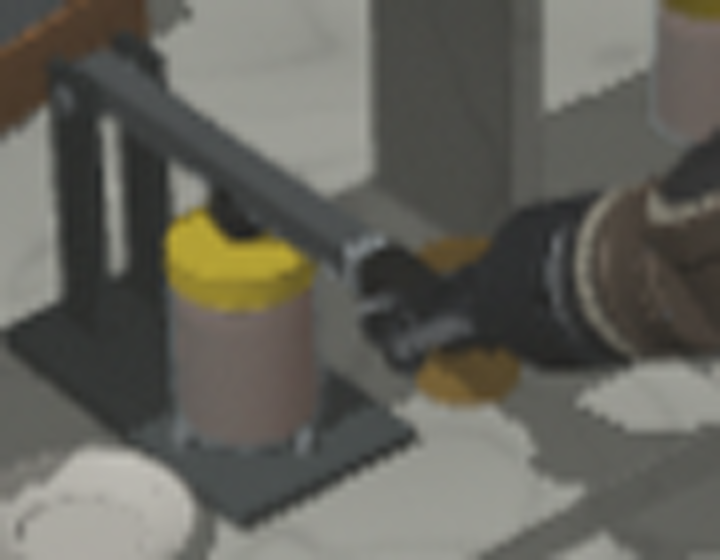

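Force jumped sharply at lever ≈0.49: the lid is home (pad level with lid, hard stop). Now a controlled rise.

```bash
python3 - <<'E'
from lev import *
import cv2
for th in np.r_[.515,.505,.49,np.arange(.45,-.001,-.05)]:
    r.move_linear(*pose(th),max_speed=.03)
    print(round(th,3),np.round(monitor.get_force(),1),np.round(actual(th),4),round(monitor.get_opening(),4))
for th in (-.005,-.01,-.015,-.02,-.025,-.03):
    r.move_linear(*pose(th),max_speed=.02); r.pause(.1); F=monitor.get_force()
    print(round(th,3),np.round(F,1),np.round(actual(th),4))
    if F[2]<-2: break
print(monitor.get_t(),th)
b=imaging.capture("top");a=imaging.capture("side")
cv2.imwrite("pics/up.png",np.hstack([cv2.resize(a["image"][150:255,240:330],(480,560),interpolation=2),cv2.resize(b["image"][180:250,262:302],(320,560),interpolation=2)]))
E
```

```text
0.515 [-15.    0.5  16.1] [0.4916 0.2427] 0.0234
0.505 [-3.1 -0.9  9.3] [0.4851 0.2428] 0.0233
0.49 [-0.2 -1.1  6.9] [0.4713 0.2429] 0.0231
0.45 [ 8.3 -3.8  4.7] [0.4349 0.2431] 0.0234
0.4 [ 9.8 -1.8  3.6] [0.388  0.2435] 0.0234
0.35 [ 8.6 -1.8  3. ] [0.34   0.2438] 0.0235
0.3 [ 8.2 -2.   2. ] [0.2926 0.2441] 0.0234
0.25 [7.3 0.3 1.7] [0.2462 0.2444] 0.0235
0.2 [ 7.4 -0.1  1.2] [0.2003 0.2447] 0.0231
0.15 [4.4 2.1 0.6] [0.1524 0.245 ] 0.0229
0.1 [-3.1  3.8  2.7] [0.1007 0.2452] 0.0232
0.05 [-5.7  4.9  6.5] [0.0475 0.2454] 0.0234
0.0 [-7.8  6.5  4.4] [0.0028 0.2455] 0.0235
-0.005 [-8.4  7.3  1.3] [0.0019 0.2456]
-0.01 [-10.2   7.   -0.5] [0.0013 0.2456]
-0.015 [-10.8   8.   -2.2] [0.0007 0.2456]
21.95 -0.015
```

View pics/up.png

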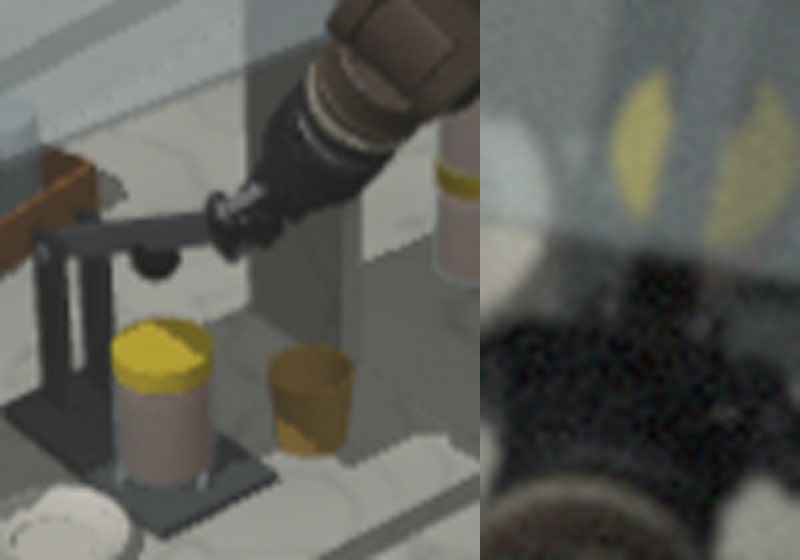

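Lever is at its stop (force reversed), lid visibly lower (rim at y≈311 before, ≈320 now in the crop). I'll quantify the lid travel by sub-pixel comparison with the first image before letting go.

```bash
python3 - <<'E'
from lev import *
import cv2, fit
a0=cv2.imread("pics/side0.png"); a=np.mean([imaging.capture("side")["image"].astype(float) for _ in range(4)],0).astype(np.uint8)
cv2.imwrite("pics/side1.png",a)
def prof(im):  # yellow saturation per column -> rows of lid top and bottom edge
    s=(im[...,2].astype(float)+im[...,1])/2-im[...,0]; s=s[200:245,263:278]; return cv2.GaussianBlur(s,(5,3),0).mean(1)
p0,p1=prof(a0),prof(a); x=np.arange(45.)
err=[(np.mean((np.interp(x[5:35],x+d,p0)-p1[5:35])**2),d) for d in np.arange(-1,5,.05)]
print("shift px",min(err)); print(np.round(p0[3:34]),np.round(p1[3:34]))
print("expected for 10 mm",fit.proj("side",w((0,0,.137)))-fit.proj("side",w((0,0,.147))))
E
```

```text
shift px (np.float64(7.962162574078566), np.float64(1.5500000000000025))
[  6.   7.   7.   8.  18.  39.  64.  82.  92.  98. 103. 107. 110. 110.
 104.  94.  85.  74.  52.  27.  14.  11.  11.  11.  10.   9.   9.   9.
   9.   9.   9.] [  7.   7.   7.   7.   7.  10.  24.  52.  77.  92. 100. 105. 109. 113.
 114. 110.  99.  88.  81.  68.  44.  20.  12.  10.  10.   9.   9.   9.
   9.   9.   9.]
expected for 10 mm [0.08494987 2.15592492]
```

The measured lid shift is only about 7.3 mm, against a nominal 10 mm (though the start is only "near 0"). The force stop says home. There is plenty of time and I still hold the lever, so I'll press once more, a bit firmer, and re-measure.

```bash
python3 - <<'E'
from lev import *
import cv2
def go(th,s=.04,rad=.245):
    r.move_linear(*pose(th,rad=rad),max_speed=s); F=monitor.get_force()
    print(round(th,3),np.round(F,1),np.round(actual(th),4)); return F
for th in np.arange(.05,.451,.1): go(th)
for th in (.475,.49,.50,.51,.52,.53,.54,.55):
    F=go(th,rad=.249)
    if F[2]>36 or np.linalg.norm(F)>65: break
r.pause(.4); a=imaging.capture("side")["image"]; cv2.imwrite("pics/side_dn.png",a)
print("top",monitor.get_force(),actual(0))
while th>.46: th-=.012; r.move_linear(*pose(th,rad=.249),max_speed=.03)
for th in np.arange(.42,-.001,-.07): go(th,.03)
for th in (-.005,-.01,-.015,-.02):
    r.move_linear(*pose(th),max_speed=.02); r.pause(.1); F=monitor.get_force(); print(th,np.round(F,1),np.round(actual(th),4))
    if F[2]<-1.5: break
a0=cv2.imread("pics/side0.png")
a1=cv2.imread("pics/side1.png"); a=np.mean([imaging.capture("side")["image"].astype(float) for _ in range(4)],0).astype(np.uint8); cv2.imwrite("pics/side2.png",a)
def prof(im):
    s=(im[...,2].astype(float)+im[...,1])/2-im[...,0]; return cv2.GaussianBlur(s[200:245,263:278],(5,3),0).mean(1)
x=np.arange(45.)
for n,i,j in(("0-2",a0,a),("1-2",a1,a)):
    p0,p1=prof(i),prof(j); print(n,min((np.mean((np.interp(x[5:35],x+d,p0)-p1[5:35])**2),d) for d in np.arange(-1,5,.05)))
print(monitor.get_t())
E
```

```text
0.05 [-4.4  4.9  6.4] [0.0421 0.2453]
0.15 [-5.2  3.8  8.9] [0.1341 0.2449]
0.25 [-4.8  3.2  8.5] [0.2328 0.2442]
0.35 [-3.8  2.6  9.1] [0.3317 0.2436]
0.45 [-1.4  1.9  8.8] [0.4319 0.2429]
0.475 [32.5 -7.9  2.1] [0.4361 0.2431]
0.49 [26.4 -7.4  5.2] [0.4509 0.243 ]
0.5 [22.8 -7.3  7.1] [0.4602 0.2429]
0.51 [20.2 -6.5  8.3] [0.4699 0.2429]
0.52 [18.4 -7.   8.8] [0.4804 0.2429]
0.53 [18.1 -6.6  8.1] [0.4914 0.2429]
0.54 [ 2.8 -4.8 18.8] [0.4968 0.2428]
0.55 [-17.2  -2.2  32.3] [0.5011 0.2427]
top [-17.14481417  -0.99964632  32.12313668] (np.float64(0.5011084205523982), np.float64(0.24268032328997166))
0.42 [-4.9  4.   8.8] [0.404  0.2434]
0.35 [8.5 0.9 1.5] [0.3409 0.2437]
0.28 [7.2 1.4 0.8] [0.2744 0.2442]
0.21 [7.2 3.1 1.1] [0.2084 0.2446]
0.14 [3.4 5.  1.1] [0.1417 0.245 ]
0.07 [-1.3  5.7  2. ] [0.0726 0.2453]
-0.0 [-4.7  5.8  3. ] [0.0055 0.2455]
-0.005 [-5.5  6.1  1. ] [0.0048 0.2455]
-0.01 [-7.6  6.6 -1.2] [0.0042 0.2455]
-0.015 [-7.8  8.7 -3.1] [0.0036 0.2455]
0-2 (np.float64(7.6158946396891), np.float64(1.5500000000000025))
1-2 (np.float64(0.011907235604745629), np.float64(8.881784197001252e-16))
36.2583
```

The second press stopped at the same place (≈0.49), without the extra lid force, and the lid didn't move at all: it is home. Releasing now.

```bash
python3 - <<'E'
from lev import *
import cv2
r.move_linear(*pose(0),max_speed=.02); r.pause(.3); print(np.round(monitor.get_force(),1))
gripper_to(.085); r.pause(.3); print(monitor.get_opening(),np.round(monitor.get_force(),1))
r.move_linear(*pose(0,.14),max_speed=.08); r.pause(.5)
b=imaging.capture("top");a=imaging.capture("side"); print(monitor.get_t(),np.round(monitor.get_force(),1))
for n,p in(("side",a),("top",b)):
  for l in("lever_grip","lever","saucer","bell_cup","dabba","spoon"): print(n,l,[(np.round(d["rect"]),round(d["p"],2)) for d in finder.spot_in(l,p)][:1])
cv2.imwrite("pics/end.png",np.hstack([cv2.resize(a["image"][125:265,220:340],(480,560),interpolation=2),cv2.resize(b["image"][160:265,240:300],(320,560),interpolation=2)]))
E
```

```text
[-3.6  5.6  2.2]
0.0850707942604372 [ 0.2 -0.5  0.5]
40.3083 [ 0.2 -0.1 -0.4]
side lever_grip [(array([252., 188., 296., 204.]), 0.62)]
side lever [(array([252., 187., 295., 200.]), 0.84)]
side saucer [(array([235., 240., 263., 260.]), 0.86)]
side bell_cup [(array([291., 217., 308., 234.]), 0.67)]
side dabba [(array([362., 193., 399., 227.]), 0.74)]
side spoon [(array([204., 308., 243., 341.]), 0.78)]
top lever_grip [(array([280., 214., 288., 230.]), 0.53)]
top lever [(array([280., 212., 289., 232.]), 0.42)]
top saucer [(array([237., 206., 269., 221.]), 0.92)]
top bell_cup [(array([313., 217., 330., 230.]), 0.54)]
top dabba [(array([396., 248., 453., 300.]), 0.85)]
top spoon [(array([155., 230., 171., 284.]), 0.63)]
```

View pics/end.png

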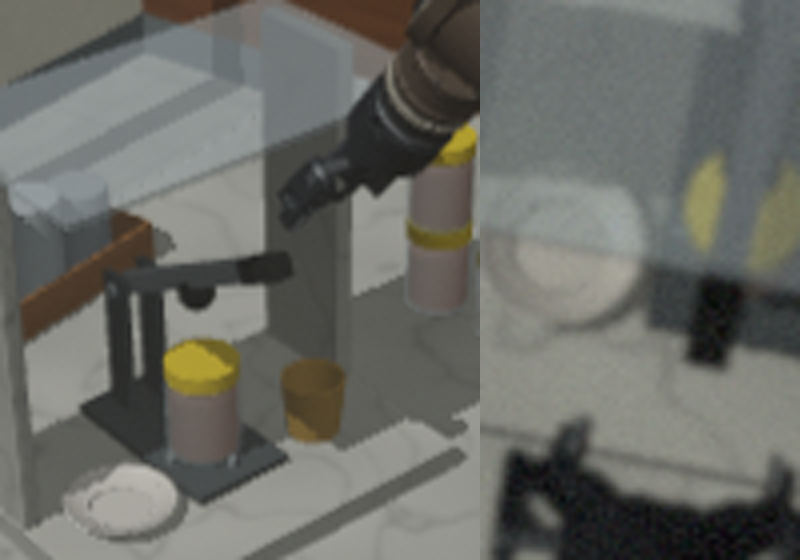

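The lever is back at its upper stop (grip at (265,267), same as before the press). The lid is down, the jar and the other things are unchanged, and the gripper is clear.

```bash
python3 -c "
from bench import r
r.sign_off()"
```

```text
the job is handed in; nothing more can be done
```

I pressed the lid home, let the lever back up slowly to its upper stop, and handed the job in at about 40 s of the 61 s. I gripped the lever's rubber grip with the hand leaned back and pressed twice. Each time I brought the lever up in small steps at about 0.03 m/s, gripped the whole way, and opened the fingers only at the stop.

**What the last checks showed:**
- **Lever:** it is raised, and its grip appears in the same place in the images as before the press.
- **Lid:** on both presses the lever stopped hard at about 0.49 rad. The second press met no extra lid resistance and moved the lid no further.
- **Jar and other things:** the jar stands in place between its pins. The saucer, cup, dabba and spoon show no movement beyond detection noise. I did not run the detector on the two jar stacks at the end.
- **Robot:** it stands clear of everything, and the force on the tool is near zero.

**One check that disagreed:** the side image shows the lid lowered by about 7 mm, not the nominal 10 mm. The image resolves only about 5 mm per pixel, and the lid may have started slightly pushed on. The matching hard stop on both presses still points to it being home.

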